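# Hang a sample clip on the drying tree and pull the dryer on

### The job

Turn the dryer's little tree until its one empty branch points to the front, over the air outlet, and hang the loose sample clip on that branch so that it straddles it and hangs free. Only then switch the dryer on: pull its spring knob straight out until it snaps over, and let go so that it rests out by itself. Do not upset the dropper bottle or shift it, the ring box, the coin or the loupe standing round.

Things in the scene. Friction and masses are not known exactly. Their poses are not given: they have to be found in the camera images.
- dryer: Fixed white bench dryer, 150 mm wide; origin on the table under it, -x axis is the front, z up. Flat deck 70 mm high, x = -26 to 85 mm, with outlet slots before the post. In front a grey panel slopes at 0.55 rad to the table, from x = -90, height 31, up to x = -26 mm, height 70 mm. It carries the pull knob (y = 25 mm) and a fixed flat black dial (y = -47 mm, 26 mm wide, 9 mm high; not used).
- tree: The tree on the deck: a steel post with three level branches 120 degrees apart, turning about the vertical without stops, stiffly (0.04 N m); stays where left; push any branch sideways to turn it. Branches: 8 mm bars reaching 77 mm from the axis, tips turned up 7 mm. One is empty, two carry fixed clips like the loose one. Origin on the axis at deck height; -x axis points along the empty branch.
- hub (a point): Point on the tree's axis at the height of the branches' centre lines (170 mm above the table), 35 mm behind the dryer's origin. The post's top is 14 mm above it. The fixed clips sit 50 mm from the axis, tops 38 mm above this height, feet 54 mm below it. Axes as the tree's.
- free_branch (a point): Point on the top of the empty branch, 50 mm from the tree's axis, where the clip is to hang; the frame turns with the tree, its -x axis points outwards along the branch. The branch faces the front when it points along the dryer's -x axis.
- clip: Loose sample clip, about 80 g, an inverted U standing on its legs left of the dryer. Origin on the table midway between the feet; its gap runs along x, 18 mm wide (y), 58 mm high. Legs 5 mm thick, 22 mm deep (x), a brass disc outside each (34 mm over all). On the 8 mm bridge (28 mm wide in y) stands a black tab to grip, 10 mm thick in y, 22 mm in x, 66 to 92 mm above the feet. Same after half a turn.
- clip_crotch (a point): Middle of the underside of the clip's bridge, 58 mm above its feet: the place that rests on the branch. Axes as the clip's.
- clip_tab (a point): Point in the middle of the clip's black tab, 80 mm above its feet: take the tab here, above the bridge. Axes as the clip's.
- knob_face (a point): Centre of the front face of the pull knob, a black mushroom knob on the sloping panel. z points straight out of the panel (front and up, 0.55 rad from vertical): pull along it. Knob in: face 26 mm off the panel. Lip 25 mm in diameter, 10 mm deep from the face; behind it a 20 mm waist down to 3 mm off the panel. Nothing stands within 40 mm of its axis along the dryer's y.
- pull_switch (a joint): Travel of the pull knob in m: 0 in (off), 0.014 out against its stop (on). The spring resists the pull with about 9 N at first, less further out, plus a little friction; let go before 7 mm the knob goes back in, past that it snaps out to 14 mm by itself and stays.
- bottle: Bystander: small white dropper bottle, 32 mm in diameter, 84 mm high, in front of the dryer on the left; origin at the middle of its underside, z up.
- ring_case: Bystander: small closed ring box, 60 x 52 x 42 mm, to the right of the dryer; origin at the middle of its underside.
- coin: Bystander: coin-like disc, 24 mm in diameter, 8 mm high, in front of the dryer; origin at the middle of its underside.
- folding_loupe: Bystander: folding loupe, 24 x 38 x 18 mm, lying in front of the dryer; origin at the middle of its underside.

How it is judged:
By the outcome, as a careful person would: the job done as asked, in the order asked, and still so for the second after the job is handed in, with the robot touching nothing.
It also fails if it takes over 64 s, if anything falls off the work surface, if the arm or the gripper's body presses on something with over 40 N, if the wrist force passes 120 N, or if a joint passes its speed limit or range.

### The arm

A 6-joint arm with a two-finger parallel gripper is mounted at the origin on the work surface; the furniture and walls round the work are solid. World frame = base frame: x ahead of the robot, y to its left, z up, the work surface at z = 0. Lengths are in m, angles in rad, forces in N, time in s.
With the tool pointing down it reaches from about 0.425 to 0.95 m from the base axis. Payload 3.5 kg.
Tool frame: the origin (TCP) lies on the centre line of the jaws, within the pads' length; the fingertips stand 25 mm ahead of it and the grasp point (between the pads) lies 6 mm ahead of it (ctrl.finger_overhang is the distance from the TCP to the fingertips, in m); z points along the fingers, y is the line along which they close (so a half turn about z gives the same grasp; the last joint's range is limited). The gripper opens to 85 mm and grips with 20 to 120 N. Pads are 22 mm wide; open, the fingers measure 114 mm over their backs; the gripper's body (76 mm by 85 mm) begins 54 mm behind the grasp point. The pads swing forward as they close: fully open they stand 13 mm farther back than shut.
Start: joints at [1.148, 0.286, 1.577, -0, 1.279, -0.15], TCP at [0.182, 0.65, 0.256] pointing down, gripper open.
Joint ranges: [-2.77, 2.77], [-0.9, 2.22], [0.21, 2.48], [-1.53, 4.67], [0.24, 2.81], [-2.84, 2.84]. Speed limits (rad/s): [2.79, 2.79, 3.14, 3.14, 3.14, 3.14].

### API

Orientations are given as a unit quaternion [x, y, z, w].
In Python, from plant import get_state, imaging, job, ctrl gives the robot as it stands.
- The arm moves only by the tool jog_arm, never from a script. Its argument "increments" is a list of rows, each an object of numbers: "dx", "dy", "dz": the shift along the world's x, y, z each as a share of 12 cm, from -1 to 1; "ax", "ay", "az": the turn, a rotation vector about the world's x, y, z each as a share of pi/2 rad, from -1 to 1; "gripper": the gripper command: -1 is shut, 1 is fully open, values between are in proportion. A call has 1 to 10 rows; each row is the pose to reach, as a shift and turn from the pose commanded when the call began; what a row does not reach only later rows make up. A row lasts 1/10 s, in which the tool goes at most 50 mm and 8.59 degrees, less where a joint would pass 70% of its speed; a pose out of reach is approached as far as the arm can. A call with a number of a shift or a turn outside -1 to 1 is refused whole. A call with a gripper value outside its range is refused whole. The fingers move at their own pace and stop on an object; "force" is the grip in N (left out, the last holds). Time passes only in rows, so rows that repeat a pose let the fingers close. It gives the time, the measured TCP pose, the force, the opening and the grip force at its end, in the units of the state.
- get_state(): the state, without advancing time (a new reading comes with each control period).
- imaging.read_camera(name): name is "scene" or "top" or "wrist"; returns a dict with "frame" (420x560x3 uint8, blue, green, red), "depth" (420x560 float32, m along the optical axis (not along the pixel's ray), 0 where there is no reading), "camera_matrix" (3x3 intrinsics, pixels), "dist" ([k1, k2, p1, p2, k3] as OpenCV has them; the pictures are not rectified), "extrinsics" (4x4, takes a point from camera to world coordinates); the wrist camera has in their place "mount" (4x4, takes a point from camera to tool coordinates, whose origin is the TCP and whose axes are the flange's). Camera axes: x right, y up, looking along -z (the intrinsics and any distortion apply to the point x, -y, -z); pixel columns grow to the right and rows downward; lengths in m; the calibration is good to about 2 mm. A picture is of the moment at which its call begins: read the wrist's pose just before it.
- job.sign_off(): hands the job in; it is judged then, once.
The state is a dict: "time": time; "qpos": joint angles; "dq": joint speeds; "joint_efforts": joint torques, N m; "eef_pos": TCP position; "tcp_rot": TCP orientation; "contact_force": force on the tool from outside, world axes, zero at the start; "wrist_torque": the same for the moment, N m; "opening": opening from 0.0 (shut) to 1.0 (fully open); "finger_force": force on a finger pad.
Only numpy, scipy, OpenCV 4.12 (cv2) and the standard library are available. Lean on these libraries where they do the work, as an engineer would, in place of code of your own. Each camera call takes 0.05 s, during which the arm holds its last target. There are 200 camera calls.

## Working session

There is one attempt and no reset: what is moved stays moved. The work goes in short steps, Python scripts to look and compute and a tool call to move; the robot and the scene stay as the last step left them, time stands still between calls to the robot, and variables do not carry over. Pictures are saved under pics/ and viewed, at most 10 in all, crops included, and the job is handed in when it is done.

Besides the shell and the picture viewer there is one more tool, called after "Emit:" as name(argument=value, ...) on one line, values as JSON. jog_arm: Moves the arm, as the interface text tells. Shift numbers are shares of 12 cm and turn numbers shares of pi/2 rad, none past 1 either way. Its arguments: {"type":"object","properties":{"increments":{"type":"array"},"force":{"type":"number"}},"required":["increments"]}

```bash
mkdir -p pics; ls
cat > h.py <<'E'
import numpy as np, cv2
from plant import get_state, imaging, job, ctrl
from scipy.spatial.transform import Rotation as R
def shot(n):
    s=get_state(); c=imaging.read_camera(n)
    if 'extrinsics' in c: T=np.array(c['extrinsics'])
    else:
        W=np.eye(4); W[:3,:3]=R.from_quat(s['tcp_rot']).as_matrix(); W[:3,3]=s['eef_pos']; T=W@np.array(c['mount'])
    c['T']=T; return c
def cloud(c):
    h,w=c['depth'].shape
    u,v=np.meshgrid(np.arange(w),np.arange(h))
    p=cv2.undistortPoints(np.stack([u,v],-1).reshape(-1,1,2).astype(np.float64),np.array(c['camera_matrix']),np.array(c['dist'])).reshape(h,w,2)
    d=c['depth']; P=np.stack([p[...,0]*d,-p[...,1]*d,-d],-1)
    W=P@c['T'][:3,:3].T+c['T'][:3,3]; W[d==0]=np.nan
    return W
def save(n,c): np.savez(n,**{k:np.array(v) for k,v in c.items()})
E
python3 - <<'E'
from h import *
for n in('scene','top'):
    c=shot(n); save(n,c); cv2.imwrite(f'pics/{n}1.png',c['frame']); print(n,c['T'][:3,3].round(3))
print(get_state())
E
```

```text
pics
scene [-0.114 -0.081  0.678]
top [0.256 0.299 0.947]
{'time': 0.1, 'qpos': array([ 1.14797848e+00,  2.87110048e-01,  1.57801248e+00, -1.19270788e-05,
        1.27861171e+00, -1.49966540e-01]), 'dq': array([-5.83156193e-04, -2.10721710e-03, -3.32041520e-03, -2.09339727e-05,
       -5.74326332e-04,  7.70515975e-04]), 'joint_efforts': array([ 6.80787125e-04, -4.07294762e+01, -2.93701476e+01, -1.15839362e-04,
        3.39782840e-03, -9.58501460e-06]), 'eef_pos': array([0.18162774, 0.64954845, 0.25507327]), 'tcp_rot': array([ 1.36001072e-01,  9.90708111e-01, -1.02879160e-03, -2.97015348e-04]), 'contact_force': array([ 0.17751207, -0.70364374,  0.35125778]), 'wrist_torque': array([-0.01083028,  0.03425883,  0.03641626]), 'finger_force': 0.0, 'opening': 0.999444253009478}
```

View pics/scene1.png

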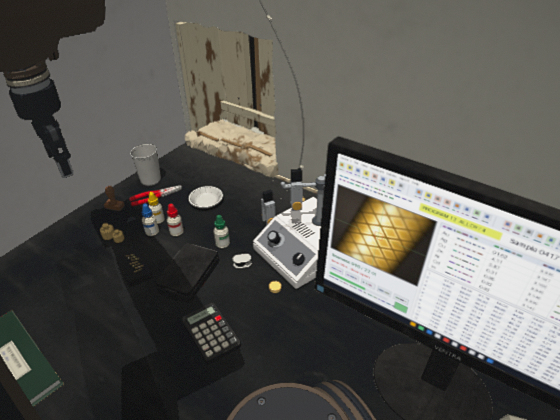

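View pics/top1.png

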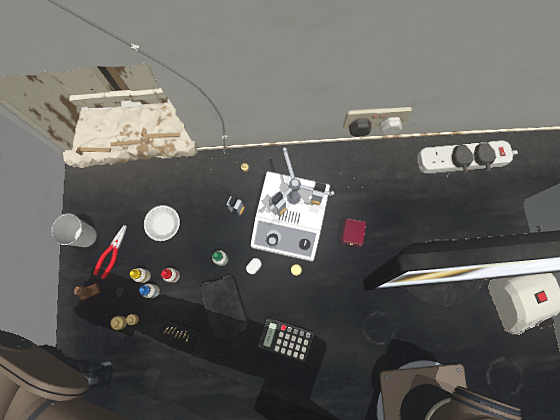

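The scene view shows the dryer at about (290,245), with the clip left of it at (268,205) and the monitor at its right. In the top view the dryer is at (288,215), the loose clip at (235,205) and the bottle at (219,257). The loupe is at (254,266), the coin at (296,270) and the ring box at (354,232). The empty branch appears to point back, at (288,158).

Run:
```python
from h import *
c=dict(np.load('top.npz')); W=cloud(c)
f=c['frame']
for n,(u,v) in dict(clip=(235,205),bottle=(219,257),loupe=(254,266),coin=(296,270),ring=(354,232),tip=(286,152),post=(294,184),knob=(272,239),dial=(305,244),dFL=(254,250),dFR=(315,260),dBL=(268,174),dBR=(328,186),mon=(370,280),mon2=(420,255),wall=(300,130)).items(): print(n,W[v,u].round(3))
cv2.imwrite('pics/topc.png',cv2.resize(f[130:290,190:390],None,fx=4,fy=3.75,interpolation=cv2.INTER_CUBIC))
```

```text
clip [0.486 0.394 0.066]
bottle [0.368 0.433 0.075]
loupe [0.349 0.361 0.019]
coin [0.334 0.265 0.01 ]
ring [0.408 0.126 0.043]
tip [0.563 0.273 0.173]
post [0.489 0.262 0.186]
knob [0.4   0.315 0.076]
dial [0.386 0.242 0.058]
dFL [ 0.389  0.361 -0.002]
dFR [ 0.355  0.217 -0.002]
dBL [0.553 0.315 0.07 ]
dBR [0.515 0.179 0.067]
mon [0.289 0.138 0.211]
mon2 [0.309 0.109 0.406]
wall [0.659 0.232 0.066]
```

View pics/topc.png

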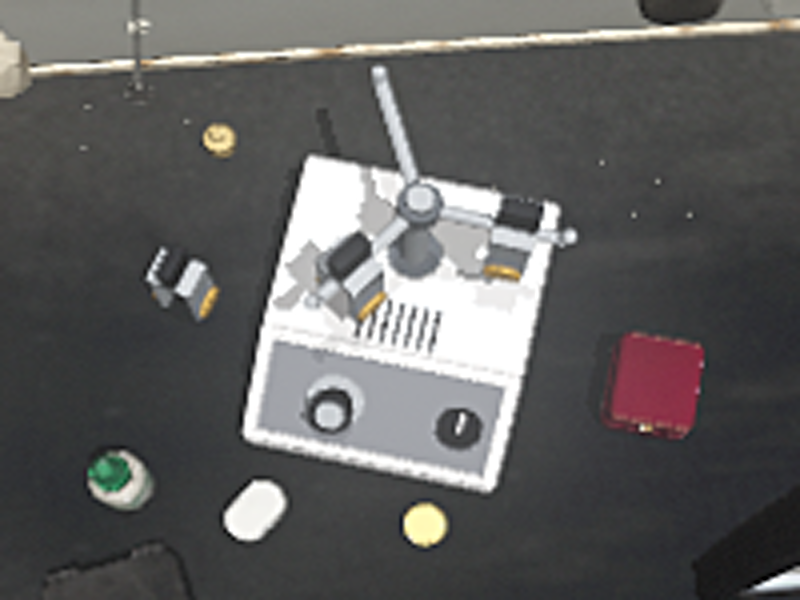

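The enlarged view shows the empty branch pointing back from the post (420,200) to its tip at (378,72). The fixed clips are on the front-left and right branches. The loose clip is at (180,280), with its tab at (172,265).

Run:
```python
from h import *
c=dict(np.load('top.npz')); W=cloud(c); f=c['frame'].astype(int)
def sel(lo,hi,x0,x1,y0,y1,P=W):
    return (P[...,2]>lo)&(P[...,2]<hi)&(P[...,0]>x0)&(P[...,0]<x1)&(P[...,1]>y0)&(P[...,1]<y1)
m=sel(.062,.078,.39,.6,.15,.36)&(f.min(-1)>120)
r=cv2.minAreaRect(W[m][:,:2].astype(np.float32)*1000);print('deck',r)
# panel plane
m=sel(.025,.066,.34,.48,.18,.38)&(f.max(-1)>90)&(f.max(-1)<200)
A=W[m]; 
from numpy.linalg import lstsq
for _ in range(3):
    q=lstsq(np.c_[A[:,:2],np.ones(len(A))],A[:,2],rcond=None)[0]; res=A[:,2]-np.c_[A[:,:2],np.ones(len(A))]@q; A=A[abs(res)<.003]
print('panel',q,'slope',np.hypot(q[0],q[1]),'yaw',np.arctan2(q[1],q[0]))
m=sel(.180,.19,.46,.53,.22,.30); P=W[m]; print('post',len(P),P.mean(0),np.ptp(P,axis=0))
h=P.mean(0)
m=sel(.164,.185,.4,.65,.15,.36); P=W[m]; d=P-h; rr=np.hypot(d[:,0],d[:,1]); a=np.degrees(np.arctan2(d[:,1],d[:,0]))
k=(rr>.02)&(rr<.09); print(np.histogram(a[k],bins=36,range=(-180,180))[0]); 
for lo,hi in((-30,60),(60,200),(-180,-120),(-120,-40)):
    kk=k&(a>lo)&(a<hi); print(lo,kk.sum(),np.median(a[kk]) if kk.any() else 0, rr[kk].max() if kk.any() else 0)
m=sel(.082,.098,.45,.55,.36,.45);P=W[m];print('tab',len(P),P.mean(0),cv2.minAreaRect(P[:,:2].astype(np.float32)*1000))
m=sel(.03,.098,.45,.55,.35,.45);P=W[m];print('clipall',len(P),P.mean(0),cv2.minAreaRect(P[:,:2].astype(np.float32)*1000))
m=sel(.0605,.070,.45,.55,.36,.45);P=W[m];print('bridge',len(P),P.mean(0),cv2.minAreaRect(P[:,:2].astype(np.float32)*1000))
m=sel(.066,.09,.36,.44,.28,.35);P=W[m];print('knob',len(P),P.mean(0),np.ptp(P,axis=0))
for n,z0,z1,b in(('bottle',.02,.1,(.33,.42,.38,.48)),('loupe',.012,.03,(.31,.39,.32,.40)),('coin',.005,.02,(.31,.36,.23,.30)),('ring',.03,.05,(.36,.46,.08,.17))):
    m=sel(z0,z1,*b);P=W[m];print(n,P.mean(0).round(3),np.ptp(P,axis=0).round(3))
m=sel(.1,.6,.2,.5,-.2,.2);P=W[m];print('monitor',P.min(0),P.max(0))
```

```text
deck ((462.15484619140625, 270.1368713378906), (150.19137573242188, 162.06695556640625), 73.16227722167969)
panel [ 0.57454237 -0.17713281 -0.12875265] slope 0.6012278783676599 yaw -0.2990561917217415
post 68 [0.48418729 0.25198639 0.18342316] [0.04051491 0.06806159 0.00689376]
[ 0  0  0  0  0 29 37 60  6  4  1  0  0  0  0  0  0  0  0 77 43  6  5  2
  3  3  2  7 31 32 71 38  0  0  0  0]
-30 133 19.288304407538536 0.08867868492145427
60 187 122.70810841113084 0.08266603511926689
-180 29 -121.68861169594238 0.04618878758069274
-120 108 -107.13961840136878 0.06883449591443414
tab 52 [0.49057269 0.39760952 0.09083093] ((491.1478271484375, 397.6483154296875), (9.795647621154785, 21.286054611206055), 59.444419860839844)
clipall 170 [0.4879243  0.39463475 0.0696887 ] ((480.05072021484375, 377.3003234863281), (74.65330505371094, 22.34595489501953), 60.645263671875)
bridge 66 [0.48863088 0.39555494 0.06539358] ((491.732666015625, 397.8797607421875), (27.94565200805664, 21.879697799682617), 62.43605422973633)
knob 182 [0.41492289 0.30777738 0.07125538] [0.05237041 0.05970851 0.01490275]
bottle [0.369 0.436 0.057] [0.056 0.031 0.067]
loupe [0.354 0.36  0.019] [0.057 0.06  0.015]
coin [0.336 0.264 0.009] [0.036 0.046 0.014]
ring [0.409 0.127 0.042] [0.062 0.058 0.016]
monitor [ 0.20199945 -0.19998772  0.10000975] [0.47413988 0.19896654 0.41102896]
```

Run:
```python
from h import *
c=dict(np.load('top.npz')); W=cloud(c); f=c['frame'].astype(int)
y=-.2955; X=np.array([np.cos(y),np.sin(y)]);Y=np.array([-np.sin(y),np.cos(y)])
D=np.stack([W[...,:2]@X,W[...,:2]@Y],-1)
m=(W[...,2]>.066)&(W[...,2]<.074)&(f.min(-1)>150)&(W[...,0]>.36)&(W[...,1]<.36)&(W[...,1]>.15)
d=D[m]; print('deck x pct',np.percentile(d[:,0],[0,1,3,50,97,99,100]).round(4),'y',np.percentile(d[:,1],[0,1,3,97,99,100]).round(4))
def ray(u,v,z):
    p=cv2.undistortPoints(np.array([[[u,v]]],float),c['camera_matrix'],c['dist'])[0,0]
    r=c['T'][:3,:3]@np.array([p[0],-p[1],-1]); o=c['T'][:3,3]; return (o+r*(z-o[2])/r[2])
post=ray(190+422/4,130+197/3.75,.184); tip=ray(190+379/4,130+72/3.75,.178)
r=ray(190+569/4,130+237/3.75,.178);l=ray(190+313/4,130+302/3.75,.178)
for n,p in(('tip',tip),('right',r),('left',l)):
    e=p-post; print(n,p.round(4),np.hypot(*e[:2]).round(4),np.degrees(np.arctan2(e[1],e[0])).round(1))
print('post',post, 'dryer origin',post[:2]-.035*X, 'hub in D',post[:2]@X,post[:2]@Y)
s=dict(np.load('scene.npz'))
print('ctrl',[a for a in dir(ctrl) if a[0]!='_'],ctrl.finger_overhang)
# knob
O=post[:2]-.035*X
n3=np.array([-np.sin(.55)*X[0],-np.sin(.55)*X[1],np.cos(.55)])
# panel at dryer x=-58: z .0505
k0=O+(-.058)*X+.025*Y
L=W-np.r_[O,0]; lx=L[...,:2]@X; ly=L[...,:2]@Y
h=(L[...,2]-.031)*np.cos(.55)-(lx+.09)*np.sin(.55)  # height off panel
t=(L[...,2]-.031)*np.sin(.55)+(lx+.09)*np.cos(.55)
mm=(h>.021)&(h<.032)&(abs(ly-.025)<.03)&(t>0)&(t<.07)
print('knob n',mm.sum(),'h',np.median(h[mm]),'ly',ly[mm].min(),ly[mm].max(),'t',t[mm].min(),t[mm].max())
```

```text
deck x pct [0.2824 0.32   0.325  0.3721 0.4399 0.4424 0.4445] y [0.318  0.3195 0.3219 0.4639 0.466  0.4673]
tip [0.5674 0.2752 0.178 ] 0.0767 12.2
right [0.467 0.187 0.178] 0.0763 -109.5
left [0.4403 0.3168 0.178 ] 0.0779 132.0
post [0.49246807 0.25892875 0.184     ] dryer origin [0.45898508 0.26912138] hub in D 0.395718084683625 0.39112157985386725
ctrl ['Unreachable', 'finger_overhang'] 0.025
knob n 97 h 0.026617294885961873 ly 0.01452354216990872 0.03785973558075856 t 0.025100005388602006 0.04900867416721608
```

Everything agrees with the given sizes. Hub is at (0.4915, 0.2597), the empty branch at 12°, and the target is 163°. Next I move to the right side of the empty branch with the fingers shut.

Emit:
jog_arm(increments=[{"dx":0.5,"dy":-0.5,"dz":0.2,"gripper":-1},{"dx":1,"dy":-1,"dz":0.2,"gripper":-1},{"dx":1,"dy":-1,"dz":0.2,"gripper":-1},{"dx":1,"dy":-1,"dz":0.2,"gripper":-1},{"dx":1,"dy":-1,"dz":0.2,"gripper":-1},{"dx":1,"dy":-1,"dz":0.2,"gripper":-1}])

```text
$.increments[0]: bad value
```

Emit:
jog_arm(increments=[{"dx":1,"dy":-1,"gripper":-1},{"dx":1,"dy":-1,"gripper":-1},{"dx":1,"dy":-1,"gripper":-1},{"dx":1,"dy":-1,"gripper":-1},{"dx":1,"dy":-1,"gripper":-1},{"dx":1,"dy":-1,"gripper":-1}])

```text
$.increments[0]: bad value
```

Emit:
jog_arm(increments=[{"dx":1,"dy":-1,"gripper":-1},{"dx":1,"dy":-1,"gripper":-1},{"dx":1,"dy":-1,"gripper":-1},{"dx":1,"dy":-1,"gripper":-1},{"dx":1,"dy":-1,"gripper":-1}])

```text
$.increments[0]: bad value
```

Emit:
jog_arm(increments=[{"dx":0.5,"dy":-0.5,"dz":0.2,"ax":0,"ay":0,"az":0,"gripper":-1},{"dx":1,"dy":-1,"dz":0.2,"ax":0,"ay":0,"az":0,"gripper":-1},{"dx":1,"dy":-1,"dz":0.2,"ax":0,"ay":0,"az":0,"gripper":-1},{"dx":1,"dy":-1,"dz":0.2,"ax":0,"ay":0,"az":0,"gripper":-1},{"dx":1,"dy":-1,"dz":0.2,"ax":0,"ay":0,"az":0,"gripper":-1},{"dx":1,"dy":-1,"dz":0.2,"ax":0,"ay":0,"az":0,"gripper":-1}])

```text
time: 0.7
eef_pos: [0.3018, 0.5298, 0.2799]
tcp_rot: [0.137, 0.991, -0.0, -0.0]
contact_force: [-0.5, 0.1, -0.1]
opening: 0.003
finger_force: 0.0
```

Emit:
jog_arm(increments=[{"dx":1,"dy":-1,"dz":0,"ax":0,"ay":0,"az":0,"gripper":-1},{"dx":1,"dy":-1,"dz":0,"ax":0,"ay":0,"az":0,"gripper":-1},{"dx":1,"dy":-1,"dz":0,"ax":0,"ay":0,"az":0,"gripper":-1},{"dx":1,"dy":-1,"dz":0,"ax":0,"ay":0,"az":0,"gripper":-1},{"dx":1,"dy":-1,"dz":0,"ax":0,"ay":0,"az":0,"gripper":-1}])

```text
time: 1.2
eef_pos: [0.4228, 0.4093, 0.2797]
tcp_rot: [0.137, 0.991, -0.0, -0.0]
contact_force: [-0.1, -0.6, 0.1]
opening: -0.003
finger_force: 0.0
```

Emit:
jog_arm(increments=[{"dx":1,"dy":-1,"dz":0,"ax":0,"ay":0,"az":0,"gripper":-1},{"dx":1,"dy":-1,"dz":0,"ax":0,"ay":0,"az":0,"gripper":-1},{"dx":1,"dy":-1,"dz":0,"ax":0,"ay":0,"az":0,"gripper":-1},{"dx":1,"dy":-1,"dz":0,"ax":0,"ay":0,"az":0,"gripper":-1},{"dx":1,"dy":-1,"dz":0,"ax":0,"ay":0,"az":0,"gripper":-1}])

```text
time: 1.7
eef_pos: [0.5425, 0.2899, 0.2797]
tcp_rot: [0.137, 0.991, 0.0, -0.001]
contact_force: [-0.7, 0.3, 0.2]
opening: -0.0
finger_force: 0.0
```

Emit:
jog_arm(increments=[{"dx":0.09,"dy":-0.37,"dz":0,"ax":0,"ay":0,"az":0,"gripper":-1},{"dx":0.09,"dy":-0.37,"dz":0,"ax":0,"ay":0,"az":0,"gripper":-1},{"dx":0.09,"dy":-0.37,"dz":-0.4,"ax":0,"ay":0,"az":0,"gripper":-1},{"dx":0.09,"dy":-0.37,"dz":-0.83,"ax":0,"ay":0,"az":0,"gripper":-1},{"dx":0.09,"dy":-0.37,"dz":-0.83,"ax":0,"ay":0,"az":0,"gripper":-1},{"dx":0.09,"dy":-0.37,"dz":-0.83,"ax":0,"ay":0,"az":0,"gripper":-1}])

```text
time: 2.3
eef_pos: [0.5511, 0.2473, 0.1801]
tcp_rot: [0.135, 0.991, -0.0, -0.001]
contact_force: [1.1, 0.3, 0.3]
opening: 0.002
finger_force: 0.0
```

Run:
```python
from h import *
p=np.array([.5536,.2464])
hub=np.array([.4915,.2597])
for th in list(range(20,164,13))+[157,160,163]:
    a=np.radians(th); t=a+np.pi/2
    s=.011*abs(np.cos(t-np.radians(164)))+.0145*abs(np.cos(t-np.radians(74)))+.004
    q=hub+.058*np.array([np.cos(a),np.sin(a)])-s*np.array([np.cos(t),np.sin(t)])
    print(th,q.round(4),((q-p)/.12).round(2))
```

```text
20 [0.5536 0.2587] [-0.   0.1]
33 [0.552 0.273] [-0.01  0.22]
46 [0.5466 0.2872] [-0.06  0.34]
59 [0.5371 0.3   ] [-0.14  0.45]
72 [0.5242 0.3101] [-0.25  0.53]
85 [0.5141 0.3159] [-0.33  0.58]
98 [0.5032 0.3199] [-0.42  0.61]
111 [0.4908 0.3216] [-0.52  0.63]
124 [0.4775 0.3202] [-0.63  0.61]
137 [0.464  0.3153] [-0.75  0.57]
150 [0.4516 0.3067] [-0.85  0.5 ]
163 [0.4415 0.2945] [-0.93  0.4 ]
157 [0.4458 0.3005] [-0.9   0.45]
160 [0.4436 0.2976] [-0.92  0.43]
163 [0.4415 0.2945] [-0.93  0.4 ]
```

Emit:
jog_arm(increments=[{"dx":0,"dy":0.1,"dz":0,"ax":0,"ay":0,"az":0,"gripper":-1},{"dx":-0.01,"dy":0.22,"dz":0,"ax":0,"ay":0,"az":0,"gripper":-1},{"dx":-0.06,"dy":0.34,"dz":0,"ax":0,"ay":0,"az":0,"gripper":-1},{"dx":-0.14,"dy":0.45,"dz":0,"ax":0,"ay":0,"az":0,"gripper":-1},{"dx":-0.25,"dy":0.53,"dz":0,"ax":0,"ay":0,"az":0,"gripper":-1},{"dx":-0.33,"dy":0.58,"dz":0,"ax":0,"ay":0,"az":0,"gripper":-1},{"dx":-0.42,"dy":0.61,"dz":0,"ax":0,"ay":0,"az":0,"gripper":-1},{"dx":-0.52,"dy":0.63,"dz":0,"ax":0,"ay":0,"az":0,"gripper":-1},{"dx":-0.63,"dy":0.61,"dz":0,"ax":0,"ay":0,"az":0,"gripper":-1},{"dx":-0.63,"dy":0.61,"dz":0,"ax":0,"ay":0,"az":0,"gripper":-1}])

```text
time: 3.3
eef_pos: [0.4747, 0.3186, 0.1803]
tcp_rot: [0.136, 0.991, -0.0, -0.001]
contact_force: [-0.1, -0.5, -0.3]
opening: -0.005
finger_force: 0.0
```

Emit:
jog_arm(increments=[{"dx":-0.12,"dy":-0.04,"dz":0,"ax":0,"ay":0,"az":0,"gripper":-1},{"dx":-0.22,"dy":-0.11,"dz":0,"ax":0,"ay":0,"az":0,"gripper":-1},{"dx":-0.27,"dy":-0.16,"dz":0,"ax":0,"ay":0,"az":0,"gripper":-1},{"dx":-0.27,"dy":-0.16,"dz":0,"ax":0,"ay":0,"az":0,"gripper":-1}])

```text
time: 3.7
eef_pos: [0.4438, 0.2989, 0.1805]
tcp_rot: [0.136, 0.991, -0.0, -0.001]
contact_force: [0.6, -0.3, 0.4]
opening: -0.0
finger_force: 0.0
```

Run:
```python
from h import *
a=shot('top');save('top2',a)
cv2.imwrite('pics/topc2.png',cv2.resize(a['frame'][130:290,190:390],None,fx=4,fy=3.75,interpolation=cv2.INTER_CUBIC))
```

```text
(no output)
```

View pics/topc2.png

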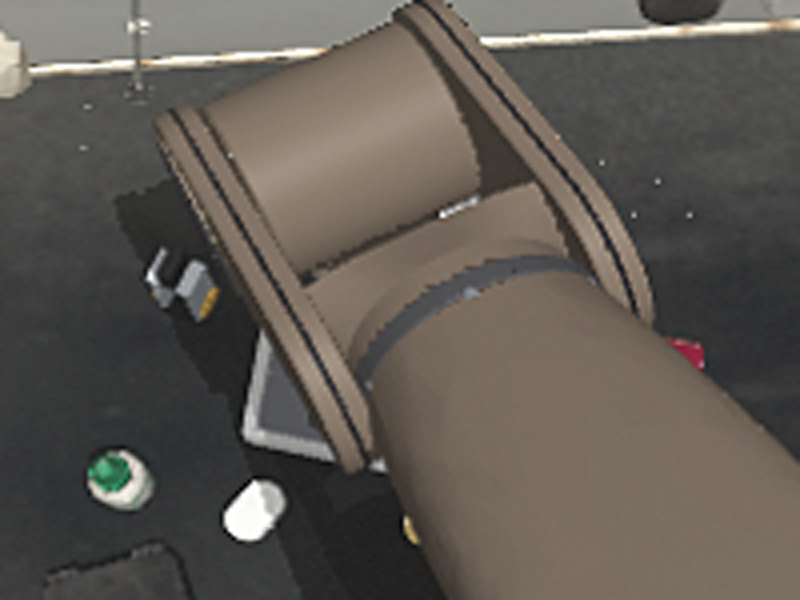

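The arm hides the tree from above. I finish the push, back off and lift clear to the left, then look.

Emit:
jog_arm(increments=[{"dx":-0.03,"dy":-0.05,"dz":0,"ax":0,"ay":0,"az":0,"gripper":-1},{"dx":-0.03,"dy":-0.05,"dz":0,"ax":0,"ay":0,"az":0,"gripper":-1},{"dx":0,"dy":0.05,"dz":0,"ax":0,"ay":0,"az":0,"gripper":-1},{"dx":0,"dy":0.05,"dz":0.4,"ax":0,"ay":0,"az":0,"gripper":-1},{"dx":0,"dy":0.05,"dz":0.8,"ax":0,"ay":0,"az":0,"gripper":-1},{"dx":0,"dy":0.4,"dz":1,"ax":0,"ay":0,"az":0,"gripper":-1},{"dx":0,"dy":0.8,"dz":1,"ax":0,"ay":0,"az":0,"gripper":-1},{"dx":0,"dy":1,"dz":1,"ax":0,"ay":0,"az":0,"gripper":1},{"dx":0,"dy":1,"dz":1,"ax":0,"ay":0,"az":0,"gripper":1}])

```text
time: 4.65
eef_pos: [0.4442, 0.423, 0.3005]
tcp_rot: [0.134, 0.991, 0.0, -0.0]
contact_force: [-0.3, -0.0, -0.9]
opening: 0.33
finger_force: 0.0
```

Emit:
jog_arm(increments=[{"dx":0.1,"dy":0.4,"dz":0,"ax":0,"ay":0,"az":0,"gripper":1},{"dx":0.1,"dy":0.5,"dz":0,"ax":0,"ay":0,"az":0,"gripper":1},{"dx":0.1,"dy":0.5,"dz":0,"ax":0,"ay":0,"az":0,"gripper":1}])

```text
time: 4.95
eef_pos: [0.4565, 0.4805, 0.2997]
tcp_rot: [0.135, 0.991, -0.001, -0.001]
contact_force: [-0.6, -1.1, -0.6]
opening: 0.846
finger_force: 0.0
```

Run:
```python
from h import *
a=shot('top');save('top3',a);b=shot('wrist');save('w3',b)
im=cv2.resize(a['frame'][140:260,210:370],None,fx=4,fy=4,interpolation=cv2.INTER_CUBIC)[:,:400]
w=cv2.resize(b['frame'],(400,300)); 
o=np.zeros((480,800,3),np.uint8); o[:,:400]=cv2.resize(a['frame'][140:284,230:350],(400,480),interpolation=cv2.INTER_CUBIC); o[:300,400:]=w
cv2.imwrite('pics/c3.png',o)
```

```text
(no output)
```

View pics/c3.png

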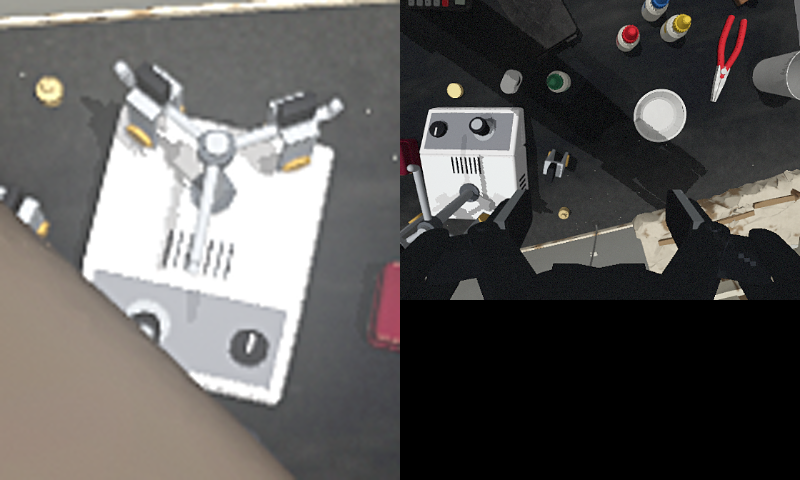

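The left panel shows the tree turned, with the empty branch running from the post (215,148) to its tip at (195,265), over the slots. The clips point backward, and the right panel shows the loose clip still standing at (556,163).

Run:
```python
from h import *
c=dict(np.load('top3.npz'))
def ray(u,v,z):
    p=cv2.undistortPoints(np.array([[[230+u/3.3333,140+v/3.3333]]],float),c['camera_matrix'],c['dist'])[0,0]
    r=c['T'][:3,:3]@np.array([p[0],-p[1],-1]); o=c['T'][:3,3]; return (o+r*(z-o[2])/r[2])
h=ray(215,147,.184)
for n,q in dict(tip=(195,266),l=(124,72),r=(337,103)).items():
    p=ray(*q,.178);e=p-h; print(n,p.round(4),np.hypot(*e[:2]),np.degrees(np.arctan2(e[1],e[0])))
print(h)
w=dict(np.load('w3.npz')); W=cloud(w)
m=(W[...,2]>.082)&(W[...,2]<.1)&(abs(W[...,0]-.49)<.03)&(abs(W[...,1]-.397)<.03); P=W[m]
print('tab',len(P),P.mean(0),cv2.minAreaRect(P[:,:2].astype(np.float32)*1000))
m=(W[...,2]>.05)&(W[...,2]<.072)&(abs(W[...,0]-.49)<.03)&(abs(W[...,1]-.397)<.03); P=W[m]
print('br',len(P),P.mean(0),cv2.minAreaRect(P[:,:2].astype(np.float32)*1000))
m=(W[...,2]>.165)&(W[...,2]<.19)&(abs(W[...,0]-.49)<.13)&(W[...,1]<.34)
P=W[m]; e=P[:,:2]-[.4915,.2597]; r=np.hypot(*e.T); a=np.degrees(np.arctan2(e[:,1],e[:,0])); k=(r>.025)&(r<.08)&(a>130); print('branch wrist',k.sum(),np.median(a[k]),np.median(P[k][:,2]))
```

```text
tip [0.4189 0.2782 0.178 ] 0.07251119817592726 166.41835412603254
l [0.5429 0.3128 0.178 ] 0.07436255222476625 43.93240184683418
r [0.514  0.1847 0.178 ] 0.08037058709467994 -72.15315182032603
[0.48934673 0.26116711 0.184     ]
tab 249 [0.49035213 0.3990138  0.09120943] ((491.41937255859375, 397.8050842285156), (10.447507858276367, 22.161239624023438), 62.149574279785156)
br 403 [0.48976009 0.40076317 0.06503018] ((491.4935302734375, 397.9826965332031), (28.325103759765625, 22.25680160522461), 61.278114318847656)
branch wrist 759 161.92973496591824 0.1738400679963956
```

Emit:
jog_arm(increments=[{"dx":0.29,"dy":-0.69,"dz":0,"ax":0,"ay":0,"az":-0.144,"gripper":0},{"dx":0.29,"dy":-0.69,"dz":0,"ax":0,"ay":0,"az":-0.144,"gripper":0},{"dx":0.29,"dy":-0.69,"dz":-0.4,"ax":0,"ay":0,"az":-0.144,"gripper":0},{"dx":0.29,"dy":-0.69,"dz":-0.83,"ax":0,"ay":0,"az":-0.144,"gripper":0},{"dx":0.29,"dy":-0.69,"dz":-0.83,"ax":0,"ay":0,"az":-0.144,"gripper":0},{"dx":0.29,"dy":-0.69,"dz":-0.83,"ax":0,"ay":0,"az":-0.144,"gripper":0},{"dx":0.29,"dy":-0.69,"dz":-0.83,"ax":0,"ay":0,"az":-0.144,"gripper":0}])

```text
time: 5.75
eef_pos: [0.4929, 0.3975, 0.2049]
tcp_rot: [0.247, 0.969, 0.002, 0.002]
contact_force: [0.4, -0.4, 0.2]
opening: 0.502
finger_force: 0.0
```

Run:
```python
from h import *
s=get_state();M=R.from_quat(s['tcp_rot']).as_matrix();print(s['eef_pos'],s['opening'],'y',np.degrees(np.arctan2(M[1,1],M[0,1])),'z',M[:,2])
w=shot('wrist'); W=cloud(w);save('w4',w)
m=(W[...,2]>.082)&(W[...,2]<.1)&(abs(W[...,0]-.49)<.025)&(abs(W[...,1]-.397)<.025); P=W[m]
print('tab',len(P),P.mean(0),cv2.minAreaRect(P[:,:2].astype(np.float32)*1000))
m=(W[...,2]>.165)&(W[...,2]<.19)&(abs(W[...,0]-.49)<.13)&(W[...,1]<.34)
P=W[m]; e=P[:,:2]-[.4915,.2597]; r=np.hypot(*e.T); a=np.degrees(np.arctan2(e[:,1],e[:,0])); k=(r>.025)&(r<.08)&(a>130); print('branch wrist',k.sum(),np.median(a[k]),np.median(P[k][:,2]))
```

```text
[0.49290305 0.39747401 0.20494844] 0.5021899279471999 y 61.40541391909523 z [ 0.00487172  0.00267305 -0.99998456]
tab 489 [0.49044001 0.39771668 0.09191356] ((491.71820068359375, 397.04608154296875), (9.778348922729492, 22.555339813232422), 61.72373962402344)
branch wrist 1612 161.41315777161572 0.17332121648793009
```

Emit:
jog_arm(increments=[{"dx":-0.01,"dy":0,"dz":-0.3,"ax":0,"ay":0,"az":0,"gripper":0},{"dx":-0.01,"dy":0,"dz":-0.6,"ax":0,"ay":0,"az":0,"gripper":0},{"dx":-0.01,"dy":0,"dz":-0.8,"ax":0,"ay":0,"az":0,"gripper":0},{"dx":-0.01,"dy":0,"dz":-0.92,"ax":0,"ay":0,"az":0,"gripper":0},{"dx":-0.01,"dy":0,"dz":-0.92,"ax":0,"ay":0,"az":0,"gripper":0},{"dx":-0.01,"dy":0,"dz":-0.92,"ax":0,"ay":0,"az":0,"gripper":-1},{"dx":-0.01,"dy":0,"dz":-0.92,"ax":0,"ay":0,"az":0,"gripper":-1},{"dx":-0.01,"dy":0,"dz":-0.92,"ax":0,"ay":0,"az":0,"gripper":-1},{"dx":-0.01,"dy":0,"dz":-0.92,"ax":0,"ay":0,"az":0,"gripper":-1},{"dx":-0.01,"dy":0,"dz":-0.92,"ax":0,"ay":0,"az":0,"gripper":-1}], force=40)

```text
time: 6.8
eef_pos: [0.4917, 0.3978, 0.0934]
tcp_rot: [0.247, 0.969, 0.002, 0.002]
contact_force: [-0.1, 0.1, 5.5]
opening: 0.109
finger_force: 43.3
```

Emit:
jog_arm(increments=[{"dx":0,"dy":0,"dz":0.2,"ax":0,"ay":0,"az":0,"gripper":-1},{"dx":0,"dy":0,"dz":0.5,"ax":0,"ay":0,"az":0,"gripper":-1},{"dx":0,"dy":0,"dz":0.8,"ax":0,"ay":0,"az":0,"gripper":-1},{"dx":0,"dy":0,"dz":1,"ax":0,"ay":0,"az":0,"gripper":-1},{"dx":0,"dy":0,"dz":1,"ax":0,"ay":0,"az":0,"gripper":-1}])

```text
time: 7.3
eef_pos: [0.4921, 0.3979, 0.2157]
tcp_rot: [0.247, 0.969, 0.003, 0.003]
contact_force: [0.8, -0.7, 0.3]
opening: 0.107
finger_force: 42.3
```

Emit:
jog_arm(increments=[{"dx":0,"dy":0,"dz":0.3,"ax":0,"ay":0,"az":0,"gripper":-1},{"dx":0,"dy":0,"dz":0.6,"ax":0,"ay":0,"az":0,"gripper":-1},{"dx":0,"dy":0,"dz":0.88,"ax":0,"ay":0,"az":0.06,"gripper":-1},{"dx":-0.2,"dy":-0.25,"dz":0.88,"ax":0,"ay":0,"az":0.129,"gripper":-1},{"dx":-0.4,"dy":-0.5,"dz":0.88,"ax":0,"ay":0,"az":0.129,"gripper":-1},{"dx":-0.4,"dy":-0.8,"dz":0.88,"ax":0,"ay":0,"az":0.129,"gripper":-1},{"dx":-0.4,"dy":-1,"dz":0.88,"ax":0,"ay":0,"az":0.129,"gripper":-1},{"dx":-0.4,"dy":-1,"dz":0.88,"ax":0,"ay":0,"az":0.129,"gripper":-1}])

```text
time: 8.1
eef_pos: [0.4414, 0.2745, 0.3139]
tcp_rot: [0.149, 0.989, -0.001, -0.001]
contact_force: [-1.0, 0.5, -1.5]
opening: 0.107
finger_force: 42.3
```

Run:
```python
from h import *
s=get_state();M=R.from_quat(s['tcp_rot']).as_matrix();print(s['eef_pos'],s['opening'],s['finger_force'],'y',np.degrees(np.arctan2(M[1,1],M[0,1])),'z',M[:,2])
w=shot('wrist'); save('w5',w); a=shot('scene')
o=np.zeros((480,800,3),np.uint8); o[:360,:480]=cv2.resize(w['frame'],(480,360)); o[:320,480:]=cv2.resize(a['frame'][140:300,220:380],(320,320),interpolation=cv2.INTER_CUBIC)
cv2.imwrite('pics/c5.png',o)
```

```text
[0.44141287 0.27448032 0.31390097] 0.10672576311724954 42.27184474468231 y 72.86024791226794 z [-0.00325671 -0.00214256 -0.9999924 ]
```

View pics/c5.png

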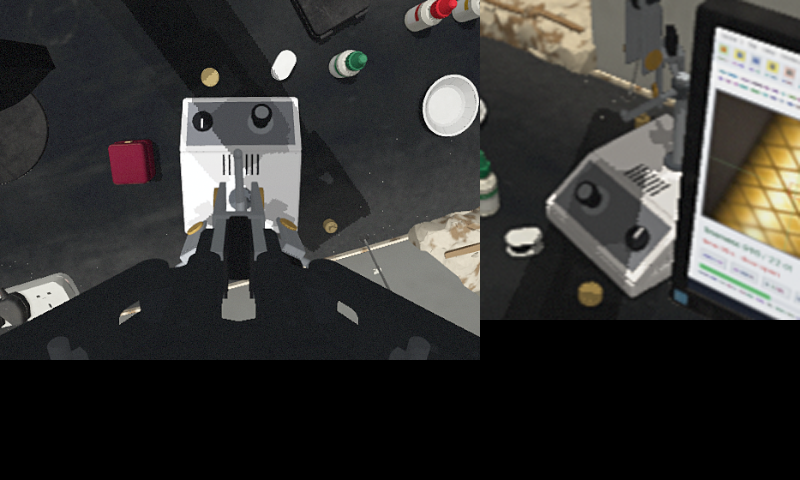

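The left panel (wrist) shows the held clip's legs at columns 222 and 256, on either side of the empty branch near column 238. The branch runs parallel to the dryer's sides. In the scene view (right) the clip is above the branch.

Run:
```python
from h import *
w=dict(np.load('w5.npz')); W=cloud(w)
s=get_state();M=R.from_quat(s['tcp_rot']).as_matrix()
L=(W-s['eef_pos'])@M
m=(W[...,2]>.160)&(W[...,2]<.186)
P=L[m];Q=W[m];k=(abs(P[:,1])<.02);P=P[k];Q=Q[k]
print(len(P),P.min(0),P.max(0))
for a in np.arange(-.04,.05,.01):
    k=abs(P[:,0]-a)<.005
    if k.sum()>5: print(a.round(2),k.sum(),np.median(P[k],axis=0).round(4),np.percentile(P[k][:,1],[2,98]).round(4),np.median(Q[k][:,2]).round(4))
e=Q[:,:2]-[.4915,.2597];print('ang',np.degrees(np.arctan2(e[:,1],e[:,0]))[np.hypot(*e.T)>.04].mean(),'maxr',np.hypot(*e.T).max())
m=(W[...,2]>.20)&(W[...,2]<.30)
P=L[m];k=(abs(P[:,1])<.03)&(P[:,2]>.03)&(P[:,2]<.09);P=P[k];print('legs',len(P),np.percentile(P[:,1],[1,10,50,90,99]),P[:,2].min(),P[:,2].max())
for sg in(1,-1):
    q=P[P[:,1]*sg>0]; print(sg,len(q),np.percentile(abs(q[:,1]),[2,98]),np.percentile(q[:,0],[2,98]),np.percentile(q[:,2],[2,98]))
```

```text
744 [-0.03103334 -0.00754615  0.13130326] [0.02773478 0.00179033 0.14567946]
-0.03 66 [-0.0279 -0.0022  0.1409] [-0.0053  0.0018] 0.1736
-0.02 127 [-0.02   -0.0022  0.1408] [-0.0061  0.0018] 0.1737
-0.01 123 [-0.01   -0.0022  0.1407] [-0.0061  0.0009] 0.1738
0.0 137 [ 0.0002 -0.003   0.1407] [-0.0068  0.0009] 0.1738
0.01 131 [ 0.0102 -0.0037  0.1408] [-0.0071  0.0001] 0.1738
0.02 125 [ 0.02   -0.0037  0.1382] [-0.0075  0.0001] 0.1764
0.03 35 [ 0.0263 -0.0037  0.1347] [-0.0068 -0.0008] 0.1799
ang 164.7908932958109 maxr 0.08053713860699227
legs 1102 [-0.01944569 -0.01615606 -0.00137472  0.01035035  0.01362948] 0.030047739305260335 0.08996460596297659
1 541 [0.00185445 0.01363127] [-0.00411506  0.01105326] [0.03060302 0.08875643]
-1 561 [0.00182372 0.01943647] [-0.00349829  0.01097134] [0.03064087 0.08799477]
```

The branch and the clip's gap are centred alike in tool coordinates (y about -3 mm for both), so I lower.

Emit:
jog_arm(increments=[{"dx":0,"dy":0,"dz":-0.2,"ax":0,"ay":0,"az":0,"gripper":-1},{"dx":0,"dy":0,"dz":-0.4,"ax":0,"ay":0,"az":0,"gripper":-1},{"dx":0,"dy":0,"dz":-0.6,"ax":0,"ay":0,"az":0,"gripper":-1},{"dx":0,"dy":0,"dz":-0.75,"ax":0,"ay":0,"az":0,"gripper":-1},{"dx":0,"dy":0,"dz":-0.82,"ax":0,"ay":0,"az":0,"gripper":-1},{"dx":0,"dy":0,"dz":-0.85,"ax":0,"ay":0,"az":0,"gripper":-1},{"dx":0,"dy":0,"dz":-0.85,"ax":0,"ay":0,"az":0,"gripper":-1}])

```text
time: 8.9
eef_pos: [0.4422, 0.2772, 0.2141]
tcp_rot: [0.147, 0.989, -0.0, -0.0]
contact_force: [-0.5, 0.4, -1.1]
opening: 0.111
finger_force: 42.2
```

Emit:
jog_arm(increments=[{"dx":0,"dy":0,"dz":-0.015,"ax":0,"ay":0,"az":0,"gripper":-1},{"dx":0,"dy":0,"dz":-0.03,"ax":0,"ay":0,"az":0,"gripper":-1},{"dx":0,"dy":0,"dz":-0.03,"ax":0,"ay":0,"az":0,"gripper":-1},{"dx":0,"dy":0,"dz":-0.03,"ax":0,"ay":0,"az":0,"gripper":-1}])

```text
time: 9.3
eef_pos: [0.4424, 0.2769, 0.2112]
tcp_rot: [0.148, 0.989, 0.0, 0.0]
contact_force: [-0.2, 0.0, -0.7]
opening: 0.106
finger_force: 42.2
```

Emit:
jog_arm(increments=[{"dx":0,"dy":0,"dz":-0.01,"ax":0,"ay":0,"az":0,"gripper":-1},{"dx":0,"dy":0,"dz":-0.015,"ax":0,"ay":0,"az":0,"gripper":-1},{"dx":0,"dy":0,"dz":-0.015,"ax":0,"ay":0,"az":0,"gripper":-1}])

```text
time: 9.6
eef_pos: [0.4423, 0.2769, 0.2093]
tcp_rot: [0.148, 0.989, 0.0, 0.0]
contact_force: [-0.4, -1.2, 0.7]
opening: 0.104
finger_force: 42.6
```

The force turned upward, so the clip has met the branch. I release and lift.

Emit:
jog_arm(increments=[{"dx":0,"dy":0,"dz":0,"ax":0,"ay":0,"az":0,"gripper":-0.3},{"dx":0,"dy":0,"dz":0,"ax":0,"ay":0,"az":0,"gripper":0},{"dx":0,"dy":0,"dz":0,"ax":0,"ay":0,"az":0,"gripper":0},{"dx":0,"dy":0,"dz":0,"ax":0,"ay":0,"az":0,"gripper":0},{"dx":0,"dy":0,"dz":0.1,"ax":0,"ay":0,"az":0,"gripper":0},{"dx":0,"dy":0,"dz":0.3,"ax":0,"ay":0,"az":0,"gripper":0},{"dx":0,"dy":0,"dz":0.6,"ax":0,"ay":0,"az":0,"gripper":0},{"dx":0,"dy":0,"dz":1,"ax":0,"ay":0,"az":0,"gripper":0},{"dx":0,"dy":0,"dz":1,"ax":0,"ay":0,"az":0,"gripper":0}])

```text
time: 10.5
eef_pos: [0.4451, 0.278, 0.3387]
tcp_rot: [0.148, 0.989, 0.004, 0.007]
contact_force: [0.8, -0.1, 0.8]
opening: 0.5
finger_force: 0.0
```

Run:
```python
from h import *
s=get_state();print(s['eef_pos'],s['qpos'].round(2))
w=shot('wrist'); save('w6',w); a=shot('scene')
o=np.zeros((480,800,3),np.uint8); o[:360,:480]=cv2.resize(w['frame'],(480,360)); o[:320,480:]=cv2.resize(a['frame'][140:300,220:380],(320,320),interpolation=cv2.INTER_CUBIC)
cv2.imwrite('pics/c6.png',o)
W=cloud(w);e=W[...,:2]-np.array([.4915,.2597])
m=(W[...,2]>.165)&(W[...,2]<.186)&(np.hypot(e[...,0],e[...,1])>.06)&(np.hypot(e[...,0],e[...,1])<.085);a=np.degrees(np.arctan2(e[...,1],e[...,0]))[m]; a=a[a>120];print(len(a),a.mean())
m=(W[...,2]>.196)&(W[...,2]<.216)&(e[...,0]<-.02)&(e[...,0]>-.08)&(abs(e[...,1])<.05);P=W[m];print('tab',P.mean(0),cv2.minAreaRect(P[:,:2].astype(np.float32)*1000))
```

```text
[0.44506498 0.27800285 0.33867476] [ 0.36 -0.11  1.85 -0.    1.38 -0.91]
402 163.7090594861443
tab [0.44164168 0.27976421 0.2064386 ] ((442.63067626953125, 279.6640319824219), (11.099361419677734, 21.719221115112305), 72.79032897949219)
```

View pics/c6.png

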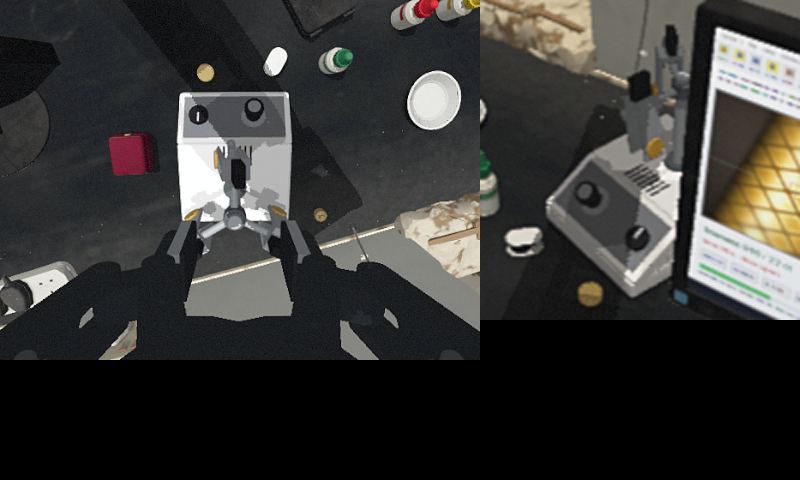

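Run:
```python
from h import *
w=dict(np.load('w6.npz')); W=cloud(w); f=w['frame'].astype(int)
X=np.array([np.cos(-.2955),np.sin(-.2955)]);Y=np.array([-X[1],X[0]])
e=W[...,:2]-np.array([.4915,.2597]); lx=e@X; ly=e@Y; z=W[...,2]
a=(lx<-.025)&(lx>-.085)&(abs(ly)<.04)
for lo,hi in((.10,.115),(.115,.13),(.13,.145),(.145,.16),(.16,.168),(.168,.186),(.176,.186),(.186,.2),(.2,.215)):
    m=a&(z>lo)&(z<hi)
    if m.sum()>3: print(lo,hi,m.sum(),'ly',np.percentile(ly[m],[2,25,50,75,98]).round(4),'lx',np.percentile(lx[m],[2,98]).round(4))
m=a&(z>.165)&(z<.186)&(lx<-.066); print('branch end ly',m.sum(),ly[m].mean(),lx[m].mean(),lx[m].min())
m=a&(z>.2); P=np.c_[ly[m],lx[m],z[m]]; A=np.c_[P[:,:2],np.ones(len(P))]; print('tab top slope vs ly,lx',np.linalg.lstsq(A,P[:,2],rcond=None)[0])
```

```text
0.115 0.13 46 ly [-0.0197  0.0025  0.0034  0.0041  0.0101] lx [-0.0629 -0.0536]
0.13 0.145 142 ly [-0.0211 -0.0195 -0.0179 -0.0141  0.0109] lx [-0.0629 -0.0429]
0.145 0.16 67 ly [-0.0164 -0.016  -0.0116  0.0077  0.0111] lx [-0.063  -0.0435]
0.16 0.168 42 ly [-0.015  -0.0147 -0.0144  0.0084  0.0128] lx [-0.063  -0.0429]
0.168 0.186 897 ly [-0.0133 -0.0071 -0.0032  0.0016  0.0154] lx [-0.0785 -0.0267]
0.176 0.186 632 ly [-0.0121 -0.008  -0.004   0.0104  0.0154] lx [-0.079  -0.0423]
0.186 0.2 117 ly [-0.0024 -0.0015 -0.0007  0.0024  0.0077] lx [-0.0632 -0.0433]
0.2 0.215 422 ly [0.0001 0.0024 0.0053 0.0075 0.0098] lx [-0.0631 -0.042 ]
branch end ly 153 -0.0023284982954695625 -0.07312336970199317 -0.08038640727147384
tab top slope vs ly,lx [-0.11060803 -2.91916972  0.19680948]
```

The clip straddles the branch but tilts about 10°, because it sits about 4 mm off centre. I regrip it and recentre.

Emit:
jog_arm(increments=[{"dx":0,"dy":-0.016,"dz":-0.3,"ax":0,"ay":0,"az":0,"gripper":0},{"dx":0,"dy":-0.016,"dz":-0.6,"ax":0,"ay":0,"az":0,"gripper":0},{"dx":0,"dy":-0.016,"dz":-0.8,"ax":0,"ay":0,"az":0,"gripper":0},{"dx":0,"dy":-0.016,"dz":-0.8,"ax":0,"ay":0,"az":0,"gripper":0},{"dx":0,"dy":-0.016,"dz":-0.8,"ax":0,"ay":0,"az":0,"gripper":0}])

```text
time: 11.1
eef_pos: [0.4418, 0.2747, 0.2322]
tcp_rot: [0.148, 0.989, -0.001, -0.001]
contact_force: [0.4, 0.1, 0.8]
opening: 0.497
finger_force: 0.0
```

Emit:
jog_arm(increments=[{"dx":0,"dy":0,"dz":-0.1,"ax":0,"ay":0,"az":0,"gripper":0},{"dx":0,"dy":0,"dz":-0.17,"ax":0,"ay":0,"az":0,"gripper":0},{"dx":0,"dy":0,"dz":-0.17,"ax":0,"ay":0,"az":0,"gripper":0},{"dx":0,"dy":0,"dz":-0.17,"ax":0,"ay":0,"az":0,"gripper":-0.4},{"dx":0,"dy":0,"dz":-0.17,"ax":0,"ay":0,"az":0,"gripper":-0.6},{"dx":0,"dy":0,"dz":-0.17,"ax":0,"ay":0,"az":0,"gripper":-0.75},{"dx":0,"dy":0,"dz":-0.17,"ax":0,"ay":0,"az":0,"gripper":-1},{"dx":0,"dy":0,"dz":-0.17,"ax":0,"ay":0,"az":0,"gripper":-1},{"dx":0,"dy":0,"dz":-0.17,"ax":0,"ay":0,"az":0,"gripper":-1}], force=30)

```text
time: 12.0
eef_pos: [0.4426, 0.2751, 0.2132]
tcp_rot: [0.148, 0.989, 0.0, 0.0]
contact_force: [-0.1, 0.0, 2.7]
opening: 0.108
finger_force: 33.0
```

Emit:
jog_arm(increments=[{"dx":0,"dy":0,"dz":0.04,"ax":0,"ay":0,"az":0,"gripper":-1},{"dx":0,"dy":0,"dz":0.04,"ax":0,"ay":0,"az":0,"gripper":-1},{"dx":0,"dy":0,"dz":0.04,"ax":0,"ay":0,"az":0,"gripper":-1}])

```text
time: 12.3
eef_pos: [0.442, 0.2748, 0.217]
tcp_rot: [0.148, 0.989, -0.0, -0.0]
contact_force: [-0.6, -0.3, -1.3]
opening: 0.108
finger_force: 32.6
```

```bash
cat > m.py <<'E'
from h import *
s=get_state();w=shot('wrist'); W=cloud(w)
X=np.array([np.cos(-.2955),np.sin(-.2955)]);Y=np.array([-X[1],X[0]])
print('tcp l',(s['eef_pos'][:2]-[.4915,.2597])@np.c_[X,Y],s['eef_pos'])
e=W[...,:2]-np.array([.4915,.2597]); lx=e@X; ly=e@Y; z=W[...,2]
a=(lx<-.025)&(lx>-.085)&(abs(ly)<.04)
for lo,hi in((.115,.13),(.13,.145),(.145,.16),(.16,.168),(.186,.2),(.2,.216)):
    m=a&(z>lo)&(z<hi)
    if m.sum()>3: print(lo,hi,m.sum(),'ly',np.percentile(ly[m],[2,25,50,75,98]).round(4))
m=a&(z>.165)&(z<.186)&(lx<-.066); print('branch end ly',m.sum(),ly[m].mean(),lx[m].mean())
E
python3 m.py
```

```text
tcp l [-5.17386413e-02  4.46325833e-05] [0.44201688 0.27480993 0.21703195]
0.115 0.13 96 ly [-0.0138 -0.0099 -0.0094  0.0092  0.013 ]
0.13 0.145 318 ly [-0.0172 -0.0134  0.0085  0.0133  0.0161]
0.145 0.16 189 ly [-0.0142 -0.0112  0.0084  0.0102  0.0131]
0.16 0.168 108 ly [-0.0143 -0.0115 -0.0096  0.0102  0.013 ]
0.186 0.2 642 ly [-0.0138 -0.0062 -0.0002  0.0062  0.0129]
0.2 0.216 2523 ly [-0.0175 -0.0046 -0.0006  0.0034  0.0162]
branch end ly 409 -0.0023356837469387082 -0.07346848496807484
```

Emit:
jog_arm(increments=[{"dx":-0.003,"dy":-0.011,"dz":0,"ax":0,"ay":0,"az":0,"gripper":-1},{"dx":-0.003,"dy":-0.011,"dz":-0.02,"ax":0,"ay":0,"az":0,"gripper":-1},{"dx":-0.003,"dy":-0.011,"dz":-0.035,"ax":0,"ay":0,"az":0,"gripper":-1},{"dx":-0.003,"dy":-0.011,"dz":-0.035,"ax":0,"ay":0,"az":0,"gripper":-1},{"dx":-0.003,"dy":-0.011,"dz":-0.035,"ax":0,"ay":0,"az":0,"gripper":-1}])

```text
time: 12.85
eef_pos: [0.4418, 0.2736, 0.2132]
tcp_rot: [0.148, 0.989, -0.0, -0.0]
contact_force: [0.1, -0.1, 0.4]
opening: 0.109
finger_force: 32.7
```

Emit:
jog_arm(increments=[{"dx":0,"dy":0,"dz":0,"ax":0,"ay":0,"az":0,"gripper":-0.7},{"dx":0,"dy":0,"dz":0,"ax":0,"ay":0,"az":0,"gripper":-0.5},{"dx":0,"dy":0,"dz":0,"ax":0,"ay":0,"az":0,"gripper":-0.2},{"dx":0,"dy":0,"dz":0,"ax":0,"ay":0,"az":0,"gripper":0},{"dx":0,"dy":0,"dz":0.1,"ax":0,"ay":0,"az":0,"gripper":0},{"dx":0,"dy":0,"dz":0.3,"ax":0,"ay":0,"az":0,"gripper":0},{"dx":0,"dy":0,"dz":0.6,"ax":0,"ay":0,"az":0,"gripper":0},{"dx":0,"dy":0,"dz":1,"ax":0,"ay":0,"az":0,"gripper":0},{"dx":0,"dy":0,"dz":1,"ax":0,"ay":0,"az":0,"gripper":0},{"dx":0,"dy":0,"dz":1,"ax":0,"ay":0,"az":0,"gripper":0}])

```text
time: 13.85
eef_pos: [0.4426, 0.2739, 0.336]
tcp_rot: [0.148, 0.989, 0.001, 0.002]
contact_force: [-0.6, 0.5, -0.1]
opening: 0.497
finger_force: 0.0
```

```bash
python3 m.py
```

```text
tcp l [-0.05095506 -0.00066713] [0.44255923 0.27390083 0.33600623]
0.115 0.13 21 ly [-0.0166 -0.0132 -0.0112  0.0096  0.0116]
0.13 0.145 112 ly [-0.0182 -0.0136  0.0097  0.014   0.015 ]
0.145 0.16 39 ly [-0.0155 -0.013   0.007   0.0088  0.0115]
0.16 0.168 24 ly [-0.0152 -0.0129 -0.011   0.0092  0.0115]
0.186 0.2 51 ly [-0.007  -0.0047 -0.0025 -0.0002  0.0021]
0.2 0.216 410 ly [-0.0068 -0.0046 -0.0024 -0.0002  0.002 ]
branch end ly 158 -0.0023221546732007086 -0.07305131998831323
```

The clip now hangs upright and centred (tab at -2.4 mm, branch at -2.3 mm). Next is the knob: move to its axis, tilted 0.55 rad.

Emit:
jog_arm(increments=[{"dx":-0.4,"dy":0.23,"dz":0,"ax":0,"ay":0,"az":0,"gripper":0.06},{"dx":-0.77,"dy":0.46,"dz":0,"ax":0,"ay":0,"az":0,"gripper":0.06},{"dx":-0.77,"dy":0.46,"dz":0,"ax":-0.025,"ay":-0.084,"az":0,"gripper":0.06},{"dx":-0.77,"dy":0.46,"dz":0,"ax":-0.05,"ay":-0.167,"az":0,"gripper":0.06},{"dx":-0.77,"dy":0.46,"dz":0,"ax":-0.075,"ay":-0.25,"az":0,"gripper":0.06},{"dx":-0.77,"dy":0.46,"dz":0,"ax":-0.102,"ay":-0.335,"az":0,"gripper":0.06},{"dx":-0.77,"dy":0.46,"dz":-0.3,"ax":-0.102,"ay":-0.335,"az":0,"gripper":0.06},{"dx":-0.77,"dy":0.46,"dz":-0.6,"ax":-0.102,"ay":-0.335,"az":0,"gripper":0.06},{"dx":-0.77,"dy":0.46,"dz":-0.6,"ax":-0.102,"ay":-0.335,"az":0,"gripper":0.06},{"dx":-0.77,"dy":0.46,"dz":-0.6,"ax":-0.102,"ay":-0.335,"az":0,"gripper":0.06}])

```text
time: 14.9
eef_pos: [0.3491, 0.3283, 0.26]
tcp_rot: [0.142, 0.952, -0.041, 0.268]
contact_force: [1.1, 0.0, -0.1]
opening: 0.532
finger_force: 0.0
```

```bash
cat > k.py <<'E'
from h import *
s=get_state();M=R.from_quat(s['tcp_rot']).as_matrix();p=s['eef_pos']
y=-.2955;X=np.array([np.cos(y),np.sin(y),0]);Y=np.array([-X[1],X[0],0]);Z=np.array([0,0,1.])
O=np.array([.4583,.2696,0]); S,C=np.sin(.55),np.cos(.55)
n=-S*X+C*Z; u=C*X+S*Z; B=O-.09*X+.031*Z
def loc(P): d=P-B; return np.stack([d@u,d@Y,d@n],-1)   # t, ly, h
print('tcp t,ly,h',loc(p).round(4),p.round(4),'axis err',np.degrees(np.arccos(min(1,-M[:,2]@n))),'y.Y',M[:,1]@Y,'q',s['qpos'].round(2))
w=shot('wrist');W=cloud(w);Lc=loc(W);save('w7',w)
m=(Lc[...,2]>.02)&(Lc[...,2]<.032)&(abs(Lc[...,0]-.0375)<.025)&(abs(Lc[...,1]-.025)<.025)
q=Lc[m]; print('knob',len(q),np.median(q,0).round(4),q.min(0).round(4),q.max(0).round(4))
tgt=B+.0375*u+.0255*Y
def go(h,t=None,ly=None):
    t=t if t else .0375; ly=ly if ly else .0255
    return (B+t*u+ly*Y+h*n-p)/.12
E
python3 - <<'E'
from k import *
print('to h.12',go(.12).round(3),'n/.12',(n/.12).round(3))
E
```

```text
tcp t,ly,h [0.0928 0.0243 0.2117] [0.3491 0.3283 0.26  ] axis err 0.1689010927158313 y.Y 0.9999959081156717 q [ 0.76 -0.25  2.17 -0.57  1.   -0.26]
knob 647 [0.0372 0.0258 0.0265] [0.0256 0.0146 0.0232] [0.0501 0.0377 0.029 ]
to h.12 [ 0.009  0.007 -0.892] n/.12 [-4.167  1.268  7.104]
```

Emit:
jog_arm(increments=[{"dx":0,"dy":0.005,"dz":-0.3,"ax":0,"ay":0,"az":0,"gripper":0.06},{"dx":0.009,"dy":0.007,"dz":-0.6,"ax":0,"ay":0,"az":0,"gripper":0.06},{"dx":0.009,"dy":0.007,"dz":-0.89,"ax":0,"ay":0,"az":0,"gripper":0.06},{"dx":0.009,"dy":0.007,"dz":-0.89,"ax":0,"ay":0,"az":0,"gripper":0.06},{"dx":0.009,"dy":0.007,"dz":-0.89,"ax":0,"ay":0,"az":0,"gripper":0.06}])

```text
time: 15.45
eef_pos: [0.3517, 0.3303, 0.1563]
tcp_rot: [0.142, 0.952, -0.039, 0.269]
contact_force: [-0.6, -0.4, 1.1]
opening: 0.532
finger_force: 0.0
```

Run:
```python
from k import *
for h in(.07,.031): print(h,go(h,ly=.026).round(3))
```

```text
tcp t,ly,h [0.0402 0.027  0.1223] [0.3517 0.3303 0.1563] axis err 0.11320337627425572 y.Y 0.9999982050356538 q [ 0.76 -0.09  2.25 -0.68  0.81 -0.08]
knob 1141 [0.0361 0.0253 0.0263] [0.0249 0.0137 0.0201] [0.0493 0.0376 0.0288]
0.07 [ 0.197 -0.069 -0.383]
0.031 [ 0.36  -0.118 -0.66 ]
```

Emit:
jog_arm(increments=[{"dx":0.1,"dy":-0.035,"dz":-0.2,"ax":0,"ay":0,"az":0,"gripper":0.06},{"dx":0.2,"dy":-0.069,"dz":-0.38,"ax":0,"ay":0,"az":0,"gripper":0.06},{"dx":0.28,"dy":-0.094,"dz":-0.52,"ax":0,"ay":0,"az":0,"gripper":0.06},{"dx":0.34,"dy":-0.112,"dz":-0.62,"ax":0,"ay":0,"az":0,"gripper":0.06},{"dx":0.355,"dy":-0.117,"dz":-0.66,"ax":0,"ay":0,"az":0,"gripper":0.06},{"dx":0.355,"dy":-0.117,"dz":-0.66,"ax":0,"ay":0,"az":0,"gripper":0.06},{"dx":0.355,"dy":-0.117,"dz":-0.66,"ax":0,"ay":0,"az":0,"gripper":0.06}])

```text
time: 16.2
eef_pos: [0.394, 0.3165, 0.077]
tcp_rot: [0.142, 0.952, -0.039, 0.27]
contact_force: [0.2, -0.6, 0.2]
opening: 0.53
finger_force: 0.0
```

Run:
```python
from k import *
print(s['contact_force'],go(.031,ly=.0257).round(3))
```

```text
tcp t,ly,h [0.0367 0.0262 0.0315] [0.394  0.3165 0.077 ] axis err 0.17464248452863312 y.Y 0.9999956774251625 q [ 0.67  0.09  2.25 -0.82  0.63  0.03]
knob 3638 [0.035  0.0256 0.0264] [0.0248 0.     0.02  ] [0.0495 0.0499 0.032 ]
[ 0.16279621 -0.58687806  0.22646504] [ 0.006 -0.006  0.   ]
```

Aligned. I close on the knob and then pull 9 mm slowly along the normal.

Emit:
jog_arm(increments=[{"dx":0,"dy":0,"dz":0,"ax":0,"ay":0,"az":0,"gripper":-0.2},{"dx":0,"dy":0,"dz":0,"ax":0,"ay":0,"az":0,"gripper":-1},{"dx":0,"dy":0,"dz":0,"ax":0,"ay":0,"az":0,"gripper":-1},{"dx":0,"dy":0,"dz":0,"ax":0,"ay":0,"az":0,"gripper":-1},{"dx":0,"dy":0,"dz":0,"ax":0,"ay":0,"az":0,"gripper":-1}], force=60)

```text
time: 16.75
eef_pos: [0.3934, 0.3169, 0.0763]
tcp_rot: [0.142, 0.952, -0.038, 0.269]
contact_force: [-4.4, 3.0, 6.0]
opening: 0.262
finger_force: 58.4
```

Emit:
jog_arm(increments=[{"dx":-0.008,"dy":0.003,"dz":0.014,"ax":0,"ay":0,"az":0,"gripper":-1},{"dx":-0.017,"dy":0.005,"dz":0.028,"ax":0,"ay":0,"az":0,"gripper":-1},{"dx":-0.025,"dy":0.008,"dz":0.043,"ax":0,"ay":0,"az":0,"gripper":-1},{"dx":-0.033,"dy":0.01,"dz":0.057,"ax":0,"ay":0,"az":0,"gripper":-1},{"dx":-0.042,"dy":0.013,"dz":0.071,"ax":0,"ay":0,"az":0,"gripper":-1},{"dx":-0.046,"dy":0.014,"dz":0.078,"ax":0,"ay":0,"az":0,"gripper":-1},{"dx":-0.046,"dy":0.014,"dz":0.078,"ax":0,"ay":0,"az":0,"gripper":-1}])

```text
time: 17.45
eef_pos: [0.388, 0.3184, 0.0856]
tcp_rot: [0.142, 0.952, -0.038, 0.269]
contact_force: [-2.5, 4.3, 5.1]
opening: 0.259
finger_force: 60.0
```

Emit:
jog_arm(increments=[{"dx":-0.008,"dy":0.003,"dz":0.014,"ax":0,"ay":0,"az":0,"gripper":-1},{"dx":-0.013,"dy":0.004,"dz":0.022,"ax":0,"ay":0,"az":0,"gripper":-1},{"dx":-0.013,"dy":0.004,"dz":0.022,"ax":0,"ay":0,"az":0,"gripper":-1}])

```text
time: 17.75
eef_pos: [0.3863, 0.3189, 0.0883]
tcp_rot: [0.142, 0.952, -0.038, 0.269]
contact_force: [-4.0, 4.1, 6.0]
opening: 0.26
finger_force: 60.3
```

```bash
python3 -c "
from k import *
print(s['contact_force'],s['contact_force']@n)"
```

```text
tcp t,ly,h [0.0357 0.0262 0.0454] [0.3863 0.3189 0.0883] axis err 0.18398204085670522 y.Y 0.9999946807339498 q [ 0.68  0.06  2.25 -0.79  0.65  0.01]
knob 614 [0.0279 0.0255 0.0274] [0.0242 0.0017 0.02  ] [0.0356 0.0496 0.032 ]
[-4.02461068  4.06865981  5.9834674 ] 7.732802971330818
```

Emit:
jog_arm(increments=[{"dx":0,"dy":0,"dz":0,"ax":0,"ay":0,"az":0,"gripper":-0.2},{"dx":0,"dy":0,"dz":0,"ax":0,"ay":0,"az":0,"gripper":0.06},{"dx":0,"dy":0,"dz":0,"ax":0,"ay":0,"az":0,"gripper":0.06},{"dx":0,"dy":0,"dz":0,"ax":0,"ay":0,"az":0,"gripper":0.06},{"dx":-0.08,"dy":0.025,"dz":0.14,"ax":0,"ay":0,"az":0,"gripper":0.06},{"dx":-0.16,"dy":0.05,"dz":0.28,"ax":0,"ay":0,"az":0,"gripper":0.06},{"dx":-0.25,"dy":0.076,"dz":0.43,"ax":0,"ay":0,"az":0,"gripper":0.06},{"dx":-0.33,"dy":0.1,"dz":0.57,"ax":0,"ay":0,"az":0,"gripper":0.06},{"dx":-0.33,"dy":0.1,"dz":0.57,"ax":0,"ay":0,"az":0,"gripper":0.06}])

```text
time: 18.7
eef_pos: [0.3468, 0.3308, 0.1578]
tcp_rot: [0.142, 0.952, -0.038, 0.27]
contact_force: [0.2, -1.2, 0.4]
opening: 0.529
finger_force: 0.0
```

Run:
```python
from k import *
for lo in np.arange(.015,.05,.004):
    m=(Lc[...,2]>lo)&(Lc[...,2]<lo+.004)&(abs(Lc[...,0]-.0375)<.02)&(abs(Lc[...,1]-.0255)<.016); print(lo.round(3),m.sum(),Lc[m].mean(0).round(4) if m.any() else '')
a=shot('scene');save('s8',a)
o=np.zeros((480,800,3),np.uint8); o[:360,:480]=cv2.resize(w['frame'],(480,360)); o[:320,480:]=cv2.resize(a['frame'][140:300,220:380],(320,320),interpolation=cv2.INTER_CUBIC)
cv2.imwrite('pics/c8.png',o)
```

```text
tcp t,ly,h [0.0369 0.0261 0.1261] [0.3468 0.3308 0.1578] axis err 0.2513881542566004 y.Y 0.9999915287118795 q [ 0.76 -0.1   2.26 -0.68  0.82 -0.08]
knob 24 [0.0281 0.025  0.0214] [0.0262 0.0165 0.0201] [0.0297 0.0312 0.032 ]
0.015 7 [0.0286 0.0276 0.0185]
0.019 26 [0.0283 0.0257 0.0208]
0.023 2 [0.0275 0.025  0.0234]
0.027 1 [0.0262 0.0215 0.0307]
0.031 45 [0.0276 0.0239 0.0336]
0.035 76 [0.0288 0.0263 0.0374]
0.039 1149 [0.0368 0.0255 0.0406]
0.043 0 
0.047 0
```

View pics/c8.png

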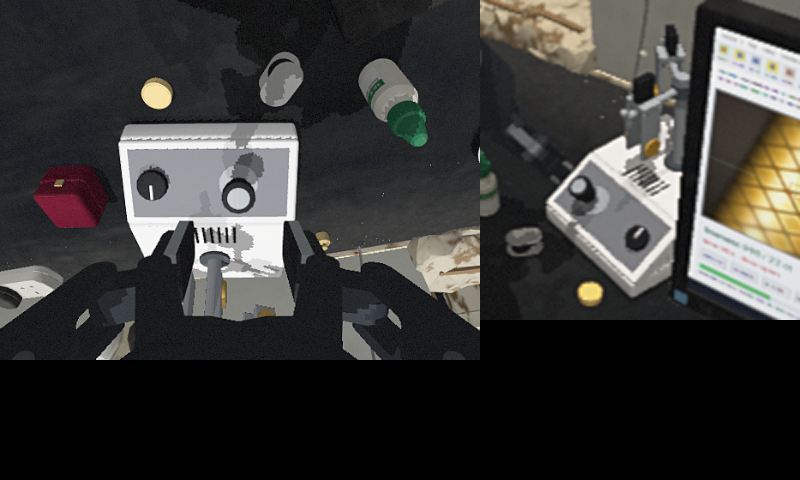

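The knob is out by itself, with its face 40.5 mm off the panel (14 mm travel). It shows at (238,193) in the wrist view. The scene view shows the clip hanging upright at (643,110), with the coin, loupe, bottle and box in place. I hand in.

```bash
python3 -c "
from plant import job
print(job.sign_off())"
```

```text
the job is handed in; nothing more can be done
None
```

The job is handed in: the empty branch faces the front to within about 2°, the clip hangs upright and centred on it after one regrip, and the dryer is on with its knob resting out at 14 mm. By eye, the bystanders had not moved. It took about 19 s; the hand-in returned no verdict.

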